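# Wring the steel gauge block onto the setting base until the hidden pin clicks in

### The job

Take the steel gauge block out of the rack, lay it flat on its broad face on the blue mat and let go of it, then take it again across its width and set it flat on the lapped bar of the setting base, lengthwise, with one end overhanging either end of the bar by two to three centimetres. Wring it on: press it down firmly, with 10 to 20 newtons (do not drop or slam it on), and keeping it pressed slide it slowly along the bar towards full contact until the spring pin hidden under it clicks up into the block's hole and stops it, then let go. Leave the white block, the pink bottle, the white jar and the blue bin where they are.

Things in the scene. Friction and masses are not known exactly. Their poses are not given: they have to be found in the camera images.
- block: dark grey steel gauge block, 120 mm long (its x) by 20 mm thick (its y) by 40 mm wide (its z), about 0.65 kg. Origin at its centre. A plain round hole, 13 mm across, runs through the thickness (along y) at the centre of its two broad 120 x 40 mm lapped faces; either face may go down. At the start it stands on a long edge in one of the two slots of the rack, z up.
- spare: white ceramic gauge block of the same size and axes, standing in the other slot of the rack; leave it there.
- rack: black plastic rack, fixed, 160 x 140 mm base plate; origin at the middle of its underside, z up. Two slots along its y, at x = -45 and +45 mm; slot floor 6 mm above the table, slot walls up to 20 mm above the table, so that the upper 26 mm of a standing block is free; a standing block tops out 46 mm above the table. The walls leave about 1 to 2 mm of play on each side.
- mat: flat blue mat, fixed, 200 mm (x) by 220 mm (y), 4 mm thick; origin at the middle of its underside.
- base: setting base, fixed: grey shoe 170 x 85 x 12 mm carrying a lapped steel bar 150 mm long (x) by 40 mm wide (y), whose flat top is 40 mm above the table. Origin at the middle of the underside, z up. A block lying on it has its centre 50 mm above the origin.
- pin (a joint): spring locating pin, 8 mm across with a tapered tip, that sticks 6 mm up out of the bar's top, on its centre line, somewhere within 10 mm of the middle of its length (where is not told). 0 = fully up, 0.006 = pressed level with the bar's top; a push of about 2 N holds it down. A block laid on the bar covers it and presses it down; it rises only into the block's hole, which it fits with 2.5 mm of play all round, and then stops the sliding.
- bottle: pink bottle, 56 mm across, 130 mm tall; bystander, origin under its base.
- jar: white jar with grey lid, 60 mm across, 90 mm tall; bystander, origin under its base.
- bin: blue open bin, 120 x 100 x 60 mm; bystander, origin under its base.
Things that resemble listed ones, but are neither listed nor needed, are in the scene too. Leave any orange look-alike of the spare alone.

How it is judged:
By the outcome, as a careful person would: the job done as asked, in the order asked, and still so for the second after the job is handed in, with the robot touching nothing.
It also fails if it takes over 72 s, if anything falls off the work surface, if the arm or the gripper's body presses on something with over 40 N, if the wrist force passes 120 N, or if a joint passes its speed limit or range.

### The arm

A 6-joint arm with a two-finger parallel gripper is mounted at the origin on the work surface. World frame = base frame: x ahead of the robot, y to its left, z up, the work surface at z = 0. Lengths are in m, angles in degrees, forces in N, time in s.
With the tool pointing down it reaches from about 0.4 to 0.825 m from the base axis. Payload 7 kg.
Tool frame: the origin (TCP) lies at the centre of the arm's flange, where the gripper is bolted on; the fingertips stand 178 mm ahead of it and the grasp point (between the pads) lies 159 mm ahead of it (r.tips_ahead is the z of the fingertips in the tool frame, in m); z points along the fingers, y is the line along which they close (so a half turn about z gives the same grasp; the last joint's range is limited). The gripper opens to 88 mm and grips with 3 to 60 N. Pads are 19 mm wide; open, the fingers measure 130 mm over their backs; the gripper's body (78 mm by 193 mm) begins 47 mm behind the grasp point.
Start: joints at [88.642, 20.546, 0.682, 0, -70.136, -16.507], TCP at [0.207, 0.642, 0.405] pointing down, gripper open.
Joint ranges: [-176.03, 176.03], [-82.01, 121.73], [-58.28, 71.71], [-173.87, 95.51], [-174.79, -0.11], [-173.66, 173.66]. Speed limits (degrees/s): [136.94, 136.94, 172.46, 180, 180, 180].

### API

Orientations are given as [roll, pitch, yaw] about the fixed x, y, z axes, in that order (R = Rz(yaw) Ry(pitch) Rx(roll)).
In Python, from plant import r gives the robot as it stands. The module is installed in compiled form; this text tells all that it offers.
- The arm moves only by the shell command python3 -m pendant 'ROWS' [FORCE]. ROWS is JSON, a list that holds one entry, the list of rows, each a list of 7 numbers: the shift along the tool's x, y, z in m, then the turn, a rotation vector about the tool's x, y, z in degrees, then the gripper command: -1 is shut, 1 is fully open, values between are in proportion. A call has 1 to 5 rows; each row is the pose to reach, as a shift and turn from the pose commanded when the call began, along the tool's axes at that moment; what a row does not reach only later rows make up. A row lasts 1/10 s, in which the tool goes at most 50 mm and 8.59 degrees, less where a joint would pass 70% of its speed; a pose out of reach is approached as far as the arm can. A call with a gripper value outside its range is refused whole. The fingers move at their own pace and stop on an object; FORCE is the grip in N (left out, the last holds). Time passes only in rows, so rows that repeat a pose let the fingers close. It gives the time, the measured TCP pose, the force, the opening and the grip force at its end, in the units of the state.
- r.get_state(): the state, without advancing time (a new reading comes with each control period).
- r.capture(name): name is "side" or "top" or "wrist"; returns the picture (400x640x3 uint8, red, green, blue); there is no depth.
- r.camera_params(name): a dict with "fx", "fy", "cx", "cy" (pixels), "dist_coeffs" ([k1, k2, p1, p2, k3] as OpenCV has them; the pictures are not rectified), "R" (3x3) and "t" (3): a world point X has camera coordinates R X + t. Camera axes: x right, y down, z forward; pixel columns grow to the right and rows downward; lengths in m; the calibration is good to about 2 mm. A picture is of the moment at which its call begins: read the wrist's pose just before it. camera_params takes no time and is no camera call; for the wrist camera it gives the pose at the moment of the call.
- r.close_job(): hands the job in; it is judged then, once.
The state is a dict: "time_s": time; "joints": joint angles; "qd": joint speeds; "joint_torque": joint torques, N m; "tcp_pos": TCP position; "eef_rot": TCP orientation; "contact_force": force on the tool from outside, world axes, zero at the start; "moment": the same for the moment, N m; "gripper_width": finger opening in m; "gripper_force": force on a finger pad.
Only numpy, scipy, OpenCV 4.12 (cv2) and the standard library are available. Lean on these libraries where they do the work, as an engineer would, in place of code of your own. Each camera call takes 0.05 s, during which the arm holds its last target. There are 200 camera calls.

## Working session

There is one attempt and no reset: what is moved stays moved. The work goes in short steps, Python scripts to look and compute and a shell command to move; the robot and the scene stay as the last step left them, time stands still between calls to the robot, and variables do not carry over. Pictures are saved under pics/ and viewed, at most 10 in all, crops included, and the job is handed in when it is done.

```bash
mkdir -p pics; python3 - <<'E'
from plant import r
import cv2
for n in ("top","side"):
    im=r.capture(n); cv2.imwrite(f"pics/{n}0.png",cv2.cvtColor(im,cv2.COLOR_RGB2BGR))
    p=r.camera_params(n); print(n,p["fx"],p["fy"],p["cx"],p["cy"],p["dist_coeffs"]); print(p["R"],p["t"])
s=r.get_state(); print(s)
E
```

```text
top 389.61626975269996 389.61626975269996 319.7178804996976 195.6250790111466 [0.03134927 0.         0.         0.         0.        ]
[[-2.30229956e-02 -9.99727166e-01 -3.94157132e-03]
 [-9.89607312e-01  2.33493566e-02 -1.41887898e-01]
 [ 1.41941220e-01  6.33923330e-04 -9.89874885e-01]] [0.01690493 0.53932903 0.78251312]
side 392.5076350929384 392.5076350929384 318.36191061803635 198.66111729097958 [-0.05391365  0.          0.          0.          0.        ]
[[ 0.93767904 -0.34713896  0.01589229]
 [-0.20375607 -0.5862738  -0.78407047]
 [ 0.28149864  0.73196829 -0.62046832]] [-0.50694397  0.14935489  0.61168513]
{'time_s': 0.1, 'joints': array([ 8.86410553e+01,  2.05862723e+01,  6.42351198e-01, -1.74273366e-02,
       -7.01359925e+01, -1.65069917e+01]), 'qd': array([ 0.01085766, -0.0484498 ,  0.12805679,  0.12298877, -0.03279266,
        0.12242297]), 'joint_torque': array([-2.23170595e-03, -5.84163165e+01,  2.93751132e+01,  7.01548174e+00,
        1.01262881e-02, -5.84656982e-05]), 'tcp_pos': array([0.20703374, 0.6423014 , 0.4038544 ]), 'eef_rot': array([ 1.79918725e+02, -6.99929390e-03, -1.78718645e+01]), 'contact_force': array([-0.1256449 , -0.52409468, -0.51979235]), 'moment': array([-7.70344595e-02,  4.31985862e-05, -4.57020706e-03]), 'gripper_force': 0.0, 'gripper_width': 0.08740683820853183}
```

View pics/top0.png

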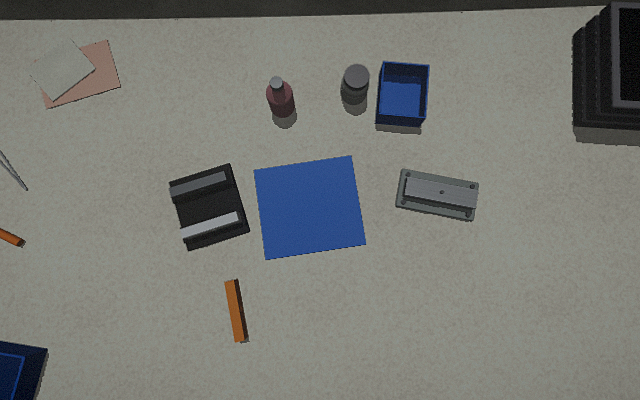

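View pics/side0.png

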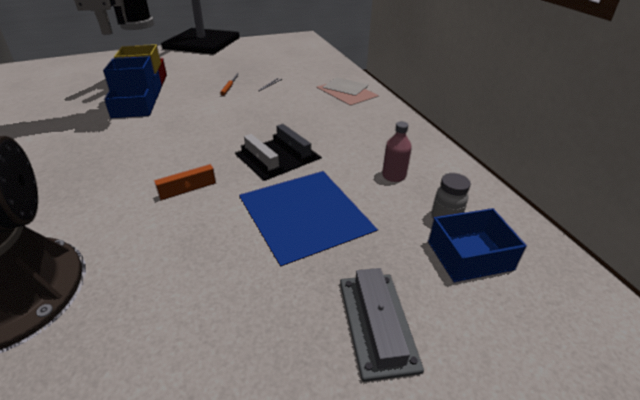

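Top view: rack with steel block at about (198,185) and white spare at (210,226), mat about (310,207), base bar about (440,192) with its pin at (441,192). Side view: steel block at (293,140), pin at (381,308), bar from (369,272) to (392,360).

```bash
cat > h.py <<'E'
import numpy as np, cv2
def ray(p,uv):
    K=np.array([[p["fx"],0,p["cx"]],[0,p["fy"],p["cy"]],[0,0,1]])
    n=cv2.undistortPoints(np.array(uv,float).reshape(-1,1,2),K,np.array(p["dist_coeffs"],float)).reshape(-1,2)
    R=np.array(p["R"]);t=np.array(p["t"])
    d=np.c_[n,np.ones(len(n))]@R
    return -R.T@t,d
def plane(p,uv,z):
    c,d=ray(p,uv); return c+d*((z-c[2])/d[:,2])[:,None]
def blob(mask,off):
    cs,_=cv2.findContours(mask.astype(np.uint8)*255,cv2.RETR_EXTERNAL,cv2.CHAIN_APPROX_NONE)
    c=max(cs,key=cv2.contourArea)
    return c.reshape(-1,2)+np.array(off)
def rect(P):  # centre, length, width, yaw of the long axis from ground points
    (c,(w,h),a)=cv2.minAreaRect((P[:,:2]*1000).astype(np.float32))
    if w<h: w,h,a=h,w,a+90
    return np.round(c,1),round(w,1),round(h,1),round((a+90)%180-90,2)
E
python3 - <<'E'
from plant import r
from h import *
p=r.camera_params("top"); im=cv2.cvtColor(cv2.imread("pics/top0.png"),cv2.COLOR_BGR2RGB)
g=im.max(axis=2).astype(int)
print("cam",ray(p,[[320,200]])[0])
hsv=cv2.cvtColor(im,cv2.COLOR_RGB2HSV)
m=(hsv[140:270,240:380,1]>120)
print("mat",rect(plane(p,blob(m,(240,140)),.004)))
m=g[160:205,160:235]; print("blk hist",np.histogram(m,12))
m=g[160:230,390:490]; print("bar hist",np.histogram(m,12))
a=cv2.resize(im[155:255,160:245],None,fx=5,fy=5,interpolation=0); b=cv2.resize(im[160:230,390:485],None,fx=4,fy=4,interpolation=0)
o=np.zeros((500,800,3),np.uint8); o[:a.shape[0],:a.shape[1]]=a; b=b[:, :375]; o[:b.shape[0],425:425+b.shape[1]]=b
cv2.imwrite("pics/c1.png",cv2.cvtColor(np.clip(o*1.3,0,255).astype(np.uint8),cv2.COLOR_RGB2BGR))
E
```

```text
cam [0.42304229 0.00381128 0.85118098]
mat (array([521.5,  28.9]), 218.8, 199.2, -82.6)
blk hist (array([ 40, 713, 763,  46,  41, 231, 295,  16,  17, 398, 761,  54]), array([  8.,  21.,  34.,  47.,  60.,  73.,  86.,  99., 112., 125., 138.,
       151., 164.]))
bar hist (array([  19,  137,  307,  215,  123,  179,  805,  937,  481,  241, 3136,
        420]), array([ 20.        ,  31.41666667,  42.83333333,  54.25      ,
        65.66666667,  77.08333333,  88.5       ,  99.91666667,
       111.33333333, 122.75      , 134.16666667, 145.58333333,
       157.        ]))
```

View pics/c1.png

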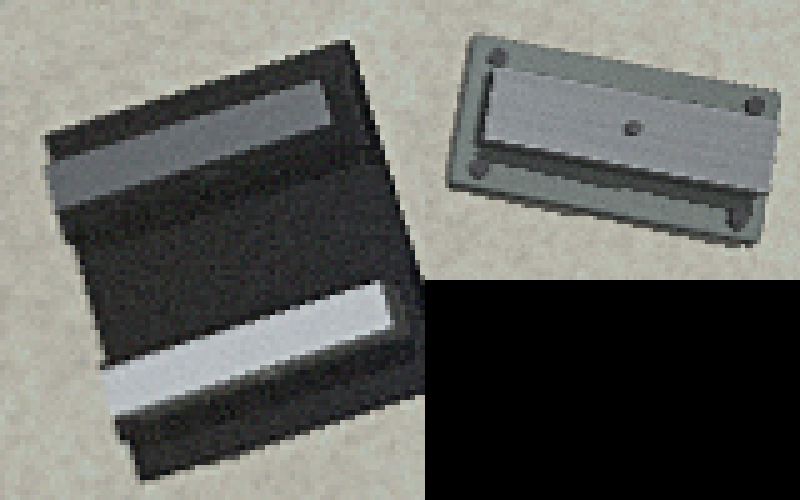

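The crop shows the steel block's top face corners (48,163),(322,80),(332,124),(58,208) and the bar-top corners (495,68),(777,118),(768,192),(483,140) with its pin at (632,127), in crop pixels.

```bash
python3 - <<'E'
from plant import r
from h import *
p=r.camera_params("top"); q=r.camera_params("side")
im=cv2.cvtColor(cv2.imread("pics/top0.png"),cv2.COLOR_BGR2RGB); s=cv2.cvtColor(cv2.imread("pics/side0.png"),cv2.COLOR_BGR2RGB)
g=im.max(axis=2).astype(int); m=g[160:205,160:235]
B=np.array([[48,163],[322,80],[332,124],[58,208]])/5-.5+[160,155]
P=plane(p,B,.046); print("block",rect(P))
W=np.array([[100,370],[382,280],[394,326],[114,414]])/5-.5+[160,155]
print("spare",rect(plane(p,W,.046)))
A=(np.array([[495,68],[777,118],[768,192],[483,140]])-[425,0])/4-.5+[390,160]
print("bar",rect(plane(p,A,.04)))
u=(np.array([[632,127]])-[425,0])/4-.5+[390,160]
print("pin top",plane(p,u,.045))
# pin in side
S=s[295:320,370:392].max(2).astype(int); 
print("pin side", plane(q,[[381,308]],.044))
print("block side view guess",plane(q,[[293.,134.]],.046))
w=r.camera_params("wrist"); st=r.get_state(); c,d=ray(w,[[320,200]]); print("wrist cam",c,d,st["tcp_pos"])
E
```

```text
block (array([570.7, 259.1]), 118.9, 19.7, -73.9)
spare (array([484.7, 233.7]), 120.4, 19.9, -73.38)
bar (array([ 541.5, -249.7]), 149.2, 39.6, 78.09)
pin top [[ 0.54187843 -0.24918246  0.045     ]]
pin side [[ 0.53980469 -0.25452201  0.044     ]]
block side view guess [[0.57074712 0.25722848 0.046     ]]
wrist cam [0.27224925 0.62136201 0.38458115] [[-0.2394248   0.0607645  -0.96914585]] [0.20703374 0.6423014  0.4038544 ]
```

```bash
P="python3 -m pendant"
$P '[[[0.04,0.022,0.009,0,0,0,0.3],[0.08,0.044,0.018,0,0,0,0.3],[0.12,0.066,0.027,0,0,0,0.3],[0.16,0.088,0.036,0,0,0,0.3],[0.2,0.11,0.045,0,0,0,0.3]]]' 40
$P '[[[0.04,0.022,0.009,0,0,0,0.3],[0.08,0.044,0.018,0,0,0,0.3],[0.12,0.066,0.027,0,0,0,0.3],[0.16,0.088,0.036,0,0,0,0.3],[0.2,0.11,0.045,0,0,0,0.3]]]'
$P '[[[0.03,0.016,0.007,0,0,8,0.3],[0.06,0.032,0.014,0,0,16,0.3],[0.06,0.032,0.014,0,0,24,0.3],[0.06,0.032,0.014,0,0,32,0.3],[0.06,0.032,0.014,0,0,40,0.3]]]'
$P '[[[0,0,0,0,0,8,0.3],[0,0,0,0,0,15.7,0.3],[0,0,0,0,0,15.7,0.3]]]'
python3 - <<'E'
from plant import r
from h import *
st=r.get_state(); w=r.camera_params("wrist"); im=r.capture("wrist")
cv2.imwrite("pics/w1.png",cv2.cvtColor(im,cv2.COLOR_RGB2BGR))
import pickle; pickle.dump(w,open("w1.pkl","wb"))
print(st["time_s"],st["tcp_pos"],st["eef_rot"],st["joints"].round(1),st["gripper_width"])
E
```

```text
time_s: 0.6
tcp_pos: [0.3645, 0.4748, 0.3591]
eef_rot: [180.0, 0.0, -17.8]
contact_force: [0.9, 0.3, -0.4]
gripper_width: 0.0577
gripper_force: 0.0
time_s: 1.1
tcp_pos: [0.5212, 0.3088, 0.3141]
eef_rot: [180.0, 0.0, -17.9]
contact_force: [0.6, -0.3, -0.2]
gripper_width: 0.057
gripper_force: 0.0
time_s: 1.6
tcp_pos: [0.5678, 0.2608, 0.3]
eef_rot: [179.9, -0.0, -58.3]
contact_force: [-0.6, 0.1, 0.7]
gripper_width: 0.0567
gripper_force: 0.0
time_s: 1.9
tcp_pos: [0.5675, 0.2613, 0.3002]
eef_rot: [180.0, -0.0, -73.7]
contact_force: [0.2, -0.7, 0.1]
gripper_width: 0.0573
gripper_force: 0.0
1.9 [0.56748318 0.26133701 0.30024832] [ 1.79954577e+02 -1.58330682e-02 -7.36864145e+01] [ 42.6  20.6 -13.7  -0.  -55.7 -26.3] 0.057275962082008004
```

View pics/w1.png

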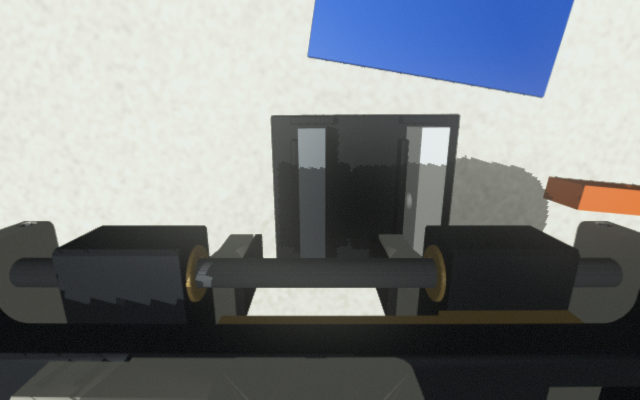

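The wrist view shows the block's top (298–326 wide at row 128, running down to row 257), straight below the gap between the fingers. The body's long side lies along the tool's y.

```bash
python3 - <<'E'
from h import *; import pickle
w=pickle.load(open("w1.pkl","rb")); im=cv2.imread("pics/w1.png"); g=im.max(2).astype(int)
for v in (140,160,180,200,220,240): print(v,g[v,286:336:2])
for n,uv in (("L",[[298,130],[299.5,250]]),("R",[[325.5,130],[325,250]]),("far",[[298,127],[326,127]])): print(n,plane(w,uv,.046).round(4).tolist())
E
```

```text
140 [ 83  82  80  70  68  69 147 159 158 157 156 154 154 155 152 152 150 150
 150 144  63  57  54  56  56]
160 [ 78  77  77  76  74  70 113 151 152 150 151 146 149 147 147 148 146 144
 145 136  52  49  49  47  46]
180 [60 65 59 57 58 58 61 82 83 80 81 82 78 80 80 79 77 79 78 73 41 44 39 37
 36]
200 [60 58 58 56 55 55 56 79 81 78 78 77 76 75 77 76 75 76 73 72 36 36 34 34
 32]
220 [60 57 54 49 51 54 52 73 76 78 75 75 75 76 73 73 73 74 71 69 38 36 36 34
 34]
240 [55 52 54 51 51 50 49 69 75 76 75 74 74 73 74 72 73 70 74 71 38 39 40 36
 37]
L [[0.5968, 0.2064, 0.046], [0.5707, 0.2963, 0.046]]
R [[0.5777, 0.2009, 0.046], [0.5511, 0.2906, 0.046]]
far [[0.5974, 0.2044, 0.046], [0.578, 0.1987, 0.046]]
```

Both views agree: centre at (0.5708, 0.2592), yaw -73.7. I'll grip with about 16 mm of overlap, lift the block and test the tilt higher up.

```bash
P="python3 -m pendant"
$P '[[[0.003,-0.0026,0.03,0,0,0,0.3],[0.003,-0.0026,0.06,0,0,0,0.3],[0.003,-0.0026,0.08,0,0,0,0.3],[0.003,-0.0026,0.092,0,0,0,0.3],[0.003,-0.0026,0.092,0,0,0,0.3]]]' 40
$P '[[[0,0,0,0,0,0,-1],[0,0,0,0,0,0,-1],[0,0,0,0,0,0,-1],[0,0,0,0,0,0,-1],[0,0,0,0,0,0,-1]]]' 40
$P '[[[0,0,-0.01,0,0,0,-1],[0,0,-0.03,0,0,0,-1],[0,0,-0.06,0,0,0,-1],[0,0,-0.1,0,0,0,-1],[0,0,-0.1,0,0,0,-1]]]' 40
```

```text
time_s: 2.45
tcp_pos: [0.5705, 0.259, 0.2069]
eef_rot: [179.8, -0.1, -73.4]
contact_force: [-0.4, 0.4, 0.1]
gripper_width: 0.057
gripper_force: 0.0
time_s: 2.95
tcp_pos: [0.571, 0.2594, 0.2092]
eef_rot: [-180.0, 0.0, -73.6]
contact_force: [0.1, -0.9, -0.3]
gripper_width: 0.0225
gripper_force: 0.0
time_s: 3.45
tcp_pos: [0.5722, 0.2601, 0.3146]
eef_rot: [-179.5, 0.1, -73.5]
contact_force: [1.2, 1.6, -5.2]
gripper_width: 0.0192
gripper_force: 39.9
```

```bash
P="python3 -m pendant"
$P '[[[0,0,0,0,0,0,-1],[0,0,0,0,0,0,-1]]]'
python3 - <<'E'
from plant import r
from h import *
st=r.get_state(); print(st["tcp_pos"],st["contact_force"],st["gripper_width"])
im=cv2.cvtColor(r.capture("side"),cv2.COLOR_RGB2BGR); q=r.camera_params("side")
K=np.array([[q["fx"],0,q["cx"]],[0,q["fy"],q["cy"]],[0,0,1]])
X=st["tcp_pos"]-[0,0,.159]; pt=cv2.projectPoints(X.reshape(1,3),cv2.Rodrigues(np.array(q["R"]))[0],np.array(q["t"]),K,np.array(q["dist_coeffs"]))[0].ravel(); print(pt)
u,v=pt.astype(int); c=im[v-40:v+60,u-60:u+75]; cv2.imwrite("pics/s2.png",cv2.resize(c,None,fx=5,fy=5,interpolation=0)); print(u-60,v-40)
E
```

```text
time_s: 3.65
tcp_pos: [0.57, 0.2588, 0.307]
eef_rot: [179.8, -0.0, -73.6]
contact_force: [-0.0, -0.2, -7.8]
gripper_width: 0.0196
gripper_force: 39.9
[0.57004859 0.25875339 0.30702594] [-0.02158442 -0.15594994 -7.77570908] 0.019567211169531928
[291.44482779  93.2444042 ]
231 53
```

View pics/s2.png

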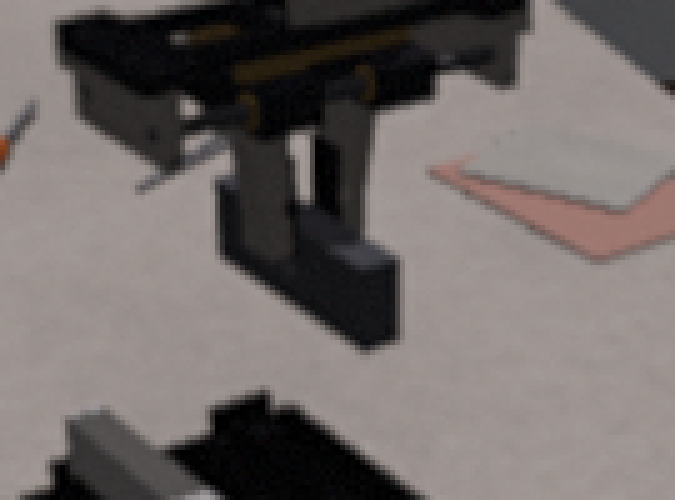

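The picture shows the block held level, with the near end's right edge from about (398,256) to (398,340) in the crop.

```bash
python3 - <<'E'
from plant import r
from h import *
q=r.camera_params("side"); K=np.array([[q["fx"],0,q["cx"]],[0,q["fy"],q["cy"]],[0,0,1]])
c=np.array([.5700,.2588]);x=np.array([.282,-.959]);y=np.array([.959,.282])
for n,e in (("right",c+.06*x+.01*y),("left",c+.06*x-.01*y)):
  for z in (.104,.112,.120,.144,.152,.160):
    pt=cv2.projectPoints(np.array([[e[0],e[1],z]]),cv2.Rodrigues(np.array(q["R"]))[0],np.array(q["t"]),K,np.array(q["dist_coeffs"]))[0].ravel(); print(n,z,((pt+.5-[231,53])*5).round(0))
E
```

```text
right 0.104 [401. 338.]
right 0.112 [401. 322.]
right 0.12 [401. 305.]
right 0.144 [402. 254.]
right 0.152 [402. 236.]
right 0.16 [402. 219.]
left 0.104 [364. 350.]
left 0.112 [364. 334.]
left 0.12 [364. 317.]
left 0.144 [363. 265.]
left 0.152 [363. 248.]
left 0.16 [363. 230.]
```

Block bottom is 0.104 and top 0.144, giving 15 mm overlap as planned. Next I carry it over the mat, turn and tilt it high up, and check that the pose is reached.

```bash
P="python3 -m pendant"
$P '[[[0.03,0.0035,0,0,0,0,-1],[0.07,0.0085,0,0,0,0,-1],[0.11,0.0135,0,0,0,0,-1],[0.15,0.018,0,0,0,0,-1],[0.19,0.023,0,0,0,0,-1]]]' 40
$P '[[[0.02,0.0025,0,0,0,0,-1],[0.03,0.0035,0,0,0,3,-1],[0.03,0.0035,0,0,0,9,-1],[0.03,0.0035,0,0,0,9,-1]]]'
$P '[[[0,0,0,-4,0,0,-1],[0,0,0,-10,0,0,-1],[0,0,0,-16,0,0,-1],[0,0,0,-22,0,0,-1],[0,0,0,-28,0,0,-1]]]'
$P '[[[0,0,0,-6,0,0,-1],[0,0,0,-10,0,0,-1],[0,0,0,-12,0,0,-1],[0,0,0,-12,0,0,-1],[0,0,0,-12,0,0,-1]]]'
python3 - <<'E'
from plant import r
from h import *
st=r.get_state(); print(st["time_s"],st["tcp_pos"],st["eef_rot"],st["joints"].round(1))
p=r.camera_params("top"); print("bottle/jar base",plane(p,[[284,114],[355,100]],0.0).round(3))
E
```

```text
time_s: 4.2
tcp_pos: [0.6022, 0.069, 0.307]
eef_rot: [179.8, -0.0, -73.6]
contact_force: [0.9, 0.8, -7.1]
gripper_width: 0.0194
gripper_force: 40.0
time_s: 4.6
tcp_pos: [0.6073, 0.0401, 0.307]
eef_rot: [179.8, -0.0, -82.7]
contact_force: [-0.4, 0.5, -6.3]
gripper_width: 0.0195
gripper_force: 39.9
time_s: 5.1
tcp_pos: [0.6081, 0.0414, 0.308]
eef_rot: [151.8, 0.1, -82.4]
contact_force: [0.3, -0.3, -7.2]
gripper_width: 0.0197
gripper_force: 40.0
time_s: 5.6
tcp_pos: [0.6081, 0.0412, 0.3078]
eef_rot: [140.1, 0.1, -82.5]
contact_force: [0.2, 0.5, -6.0]
gripper_width: 0.0197
gripper_force: 40.0
5.6 [0.60812322 0.04124143 0.30784611] [ 1.40084157e+02  5.70267266e-02 -8.24764045e+01] [  19.4   32.1    3.1   -7.8 -100.2  -10.5]
bottle/jar base [[ 0.734  0.081  0.   ]
 [ 0.764 -0.081  0.   ]]
```

```bash
P="python3 -m pendant"
$P '[[[0,-0.0193,0.023,0,0,0,-1],[0,-0.045,0.0536,0,0,0,-1],[0,-0.0675,0.0804,0,0,0,-1],[0,-0.082,0.0977,0,0,0,-1],[0,-0.0868,0.1034,0,0,0,-1]]]' 40
$P '[[[0,0,0,0,0,0,-1],[0,-0.0013,0.0015,0,0,0,-1],[0,-0.0026,0.0031,0,0,0,-1],[0,-0.0026,0.0031,0,0,0,-1]]]'
```

```text
time_s: 6.1
tcp_pos: [0.6071, 0.0409, 0.1713]
eef_rot: [139.9, 0.0, -82.5]
contact_force: [-0.0, -0.0, -5.9]
gripper_width: 0.0195
gripper_force: 40.0
time_s: 6.5
tcp_pos: [0.6081, 0.0409, 0.1706]
eef_rot: [140.1, 0.0, -82.6]
contact_force: [-0.0, -0.8, -7.2]
gripper_width: 0.0193
gripper_force: 40.0
```

```bash
python3 -m pendant '[[[0,-0.0006,0.0008,0,0,0,-1],[0,-0.0013,0.0015,0,0,0,-1],[0,-0.0013,0.0015,0,0,0,-1]]]'
```

```text
time_s: 6.8
tcp_pos: [0.6078, 0.0408, 0.1677]
eef_rot: [140.0, 0.0, -82.6]
contact_force: [-0.8, -0.3, -6.3]
gripper_width: 0.0193
gripper_force: 40.0
```

```bash
python3 -m pendant '[[[0,-0.0006,0.0008,0,0,0,-1],[0,-0.0006,0.0008,0,0,0,-1],[0,-0.0006,0.0008,0,0,0,-1]]]'
python3 -m pendant '[[[0,-0.0006,0.0008,0,0,0,-1],[0,-0.0006,0.0008,0,0,0,-1],[0,-0.0006,0.0008,0,0,0,-1]]]'
```

```text
time_s: 7.1
tcp_pos: [0.6079, 0.0409, 0.167]
eef_rot: [140.0, -0.0, -82.5]
contact_force: [0.4, 0.5, -1.9]
gripper_width: 0.0198
gripper_force: 40.0
time_s: 7.4
tcp_pos: [0.6079, 0.0409, 0.1669]
eef_rot: [140.0, -0.0, -82.5]
contact_force: [2.0, 2.5, 5.1]
gripper_width: 0.0194
gripper_force: 39.9
```

```bash
P="python3 -m pendant"
$P '[[[0,0.001,0,0,0,0,-0.5],[0,0.002,0,0,0,0,-0.45],[0,0.004,0,0,0,0,-0.36],[0,0.006,0,0,0,0,-0.27],[0,0.006,0,0,0,0,-0.27]]]' 20
$P '[[[0,0.002,0,0,0,0,-0.18],[0,0.004,0,0,0,0,-0.09],[0,0.006,0,0,0,0,0],[0,0.006,0,0,0,0,0]]]'
$P '[[[0,-0.0038,-0.0032,0,0,0,0],[0,-0.0077,-0.0064,0,0,0,0],[0,-0.0115,-0.0096,0,0,0,0],[0,-0.0153,-0.0129,0,0,0,0],[0,-0.0192,-0.0161,0,0,0,0]]]'
$P '[[[0,-0.0038,-0.0032,0,0,0,0],[0,-0.0077,-0.0064,0,0,0,0],[0,-0.0115,-0.0096,0,0,0,0],[0,-0.0115,-0.0096,0,0,0,0]]]'
python3 - <<'E'
from plant import r
from h import *
im=cv2.cvtColor(r.capture("side"),cv2.COLOR_RGB2BGR); cv2.imwrite("pics/s3.png",cv2.resize(im[100:300,180:460],None,fx=2.5,fy=2.5))
E
```

```text
time_s: 7.9
tcp_pos: [0.603, 0.0401, 0.1697]
eef_rot: [140.0, -0.0, -82.6]
contact_force: [0.7, -0.1, -0.3]
gripper_width: 0.0313
gripper_force: 0.6
time_s: 8.3
tcp_pos: [0.5984, 0.0396, 0.1735]
eef_rot: [140.0, 0.0, -82.6]
contact_force: [-0.0, -0.6, -0.8]
gripper_width: 0.0435
gripper_force: 0.6
time_s: 8.8
tcp_pos: [0.6242, 0.0429, 0.1733]
eef_rot: [140.0, -0.0, -82.6]
contact_force: [0.3, 0.5, 0.9]
gripper_width: 0.044
gripper_force: 0.0
time_s: 9.2
tcp_pos: [0.6388, 0.0449, 0.1732]
eef_rot: [140.0, -0.0, -82.6]
contact_force: [-0.3, 0.5, 0.1]
gripper_width: 0.0437
gripper_force: 0.0
```

View pics/s3.png

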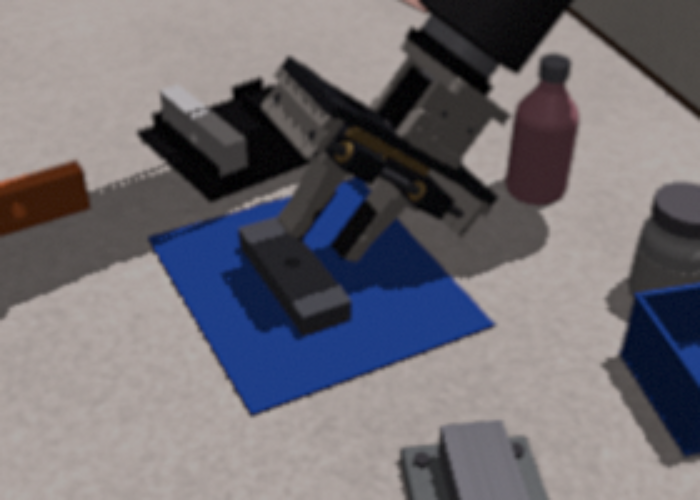

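The block lies flat on its broad face on the mat, hole up and clear of the fingers. Next I rise, level the tool and look from above with the wrist camera.

```bash
P="python3 -m pendant"
$P '[[[0,0.0129,-0.0153,0,0,0,0],[0,0.0386,-0.046,0,0,0,0],[0,0.0643,-0.0766,0,0,0,0],[0,0.0836,-0.0996,0,0,0,0],[0,0.0836,-0.0996,0,0,0,0]]]'
$P '[[[0,0.0205,0.0172,8,0,0,0.3],[0,0.041,0.0345,16,0,0,0.3],[0,0.0616,0.0517,24,0,0,0.3],[0,0.0821,0.069,32,0,0,0.3],[0,0.1026,0.0862,40,0,0,0.3]]]'
$P '[[[0,0,0,0,0,0,0.3],[0,0,0,0,0,0,0.3],[0,0,0,0,0,0,0.3]]]'
python3 - <<'E'
from plant import r
from h import *
import pickle
st=r.get_state(); w=r.camera_params("wrist"); im=r.capture("wrist"); b=cv2.cvtColor(im,cv2.COLOR_RGB2BGR)
cv2.imwrite("pics/w2.png",b); pickle.dump(w,open("w2.pkl","wb"))
print(st["time_s"],st["tcp_pos"],st["eef_rot"])
E
```

```text
time_s: 9.75
tcp_pos: [0.639, 0.0448, 0.3087]
eef_rot: [140.5, 0.0, -82.5]
contact_force: [0.4, -0.5, -0.3]
gripper_width: 0.0439
gripper_force: 0.0
time_s: 10.25
tcp_pos: [0.5042, 0.0272, 0.3032]
eef_rot: [-179.7, 0.1, -82.6]
contact_force: [-0.8, 0.3, 1.0]
gripper_width: 0.0567
gripper_force: 0.0
time_s: 10.55
tcp_pos: [0.5062, 0.0278, 0.3037]
eef_rot: [-180.0, 0.0, -82.6]
contact_force: [0.9, -0.9, -0.1]
gripper_width: 0.057
gripper_force: 0.0
10.55 [0.50620581 0.02778694 0.30370299] [-1.79988548e+02  7.15909976e-03 -8.25529969e+01]
```

View pics/w2.png

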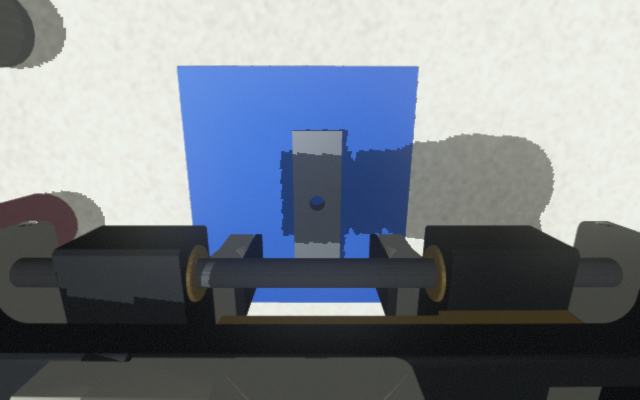

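The block lies aligned with the tool: far edge at row 131, columns 292–342, hole at (317,203).

```bash
python3 - <<'E'
from h import *; import pickle
w=pickle.load(open("w2.pkl","rb")); im=cv2.imread("pics/w2.png"); hsv=cv2.cvtColor(im,cv2.COLOR_BGR2HSV)
m=hsv[...,1]<110
L=[];Rr=[]
for v in range(140,250,6):
    row=np.where(m[v,286:350])[0]+286; L.append([row.min()-.5,v]); Rr.append([row.max()+.5,v])
col=np.where(m[120:200,317])[0]+120; print(L[0],L[-1],Rr[0],Rr[-1],col[0])
for l,n in ((L,"L"),(Rr,"R")):
    P=plane(w,l,.024)[:,:2]; f=cv2.fitLine(P.astype(np.float32),cv2.DIST_HUBER,0,.01,.01).ravel(); print(n,np.degrees(np.arctan2(f[1],f[0])),f[2:],P[0],P[-1])
print("far",plane(w,[[317,130.5]],.024),"hole",plane(w,[[317,203]],.022))
E
```

```text
[np.float64(291.5), 140] [np.float64(294.5), 248] [np.float64(341.5), 140] [np.float64(339.5), 248] 131
L -82.09681 [0.5272911  0.01686422] [ 0.53264014 -0.02126774] [0.51966601 0.07175063]
R -82.50835 [0.48710912 0.01554852] [ 0.49252182 -0.02650056] [0.48019601 0.06659451]
far [[ 0.51315746 -0.03137532  0.024     ]] hole [[0.50522477 0.02887101 0.022     ]]
```

Centre is (0.5051, 0.0281), about 1 mm from the tool axis. I'll grip across the width, lift, and carry it towards the base for a near look at the bar.

```bash
P="python3 -m pendant"
$P '[[[-0.0006,0.001,0.03,0,0,0,0.3],[-0.0006,0.001,0.07,0,0,0,0.3],[-0.0006,0.001,0.1,0,0,0,0.3],[-0.0006,0.001,0.1165,0,0,0,0.3],[-0.0006,0.001,0.1165,0,0,0,0.3]]]' 55
$P '[[[0,0,0,0,0,0,-1],[0,0,0,0,0,0,-1],[0,0,0,0,0,0,-1],[0,0,0,0,0,0,-1],[0,0,0,0,0,0,-1]]]'
$P '[[[0,0,0,0,0,0,-1],[0,0,0,0,0,0,-1],[0,0,0,0,0,0,-1]]]'
```

```text
time_s: 11.1
tcp_pos: [0.5051, 0.028, 0.1841]
eef_rot: [179.7, -0.1, -82.6]
contact_force: [-0.4, -0.2, -0.1]
gripper_width: 0.0569
gripper_force: 0.0
time_s: 11.6
tcp_pos: [0.5046, 0.0281, 0.187]
eef_rot: [-179.9, 0.0, -82.6]
contact_force: [1.3, -0.0, -3.9]
gripper_width: 0.0395
gripper_force: 55.0
time_s: 11.9
tcp_pos: [0.5046, 0.0281, 0.187]
eef_rot: [-179.9, 0.0, -82.6]
contact_force: [1.5, 0.3, -1.0]
gripper_width: 0.0395
gripper_force: 55.0
```

```bash
P="python3 -m pendant"
$P '[[[0,0,-0.015,0,0,0,-1],[0,0,-0.05,0,0,0,-1],[0,0,-0.085,0,0,0,-1],[0,0,-0.115,0,0,0,-1],[0,0,-0.115,0,0,0,-1]]]'
$P '[[[0.03,-0.008,0,0,0,0,-1],[0.07,-0.019,0,0,0,0,-1],[0.11,-0.03,0,0,0,0,-1],[0.14,-0.038,0,0,0,0,-1],[0.1576,-0.0429,0,0,0,0,-1]]]'
$P '[[[0,0,0,0,0,6,-1],[0,0,0,0,0,13,-1],[0,0,0,0,0,19.4,-1],[0,0,0,0,0,19.4,-1],[0,0,0,0,0,19.4,-1]]]'
python3 - <<'E'
from plant import r
from h import *
import pickle
st=r.get_state(); w=r.camera_params("wrist"); im=r.capture("wrist"); b=cv2.cvtColor(im,cv2.COLOR_RGB2BGR)
cv2.imwrite("pics/w3.png",b); pickle.dump(w,open("w3.pkl","wb"))
print(st["time_s"],st["tcp_pos"],st["eef_rot"],st["joints"].round(1))
E
```

```text
time_s: 12.4
tcp_pos: [0.5048, 0.0281, 0.3051]
eef_rot: [-179.7, 0.1, -82.5]
contact_force: [0.9, 1.0, -6.7]
gripper_width: 0.0394
gripper_force: 55.0
time_s: 12.9
tcp_pos: [0.5666, -0.1249, 0.299]
eef_rot: [179.7, 0.0, -82.7]
contact_force: [-0.1, 0.4, -7.3]
gripper_width: 0.0393
gripper_force: 55.0
time_s: 13.4
tcp_pos: [0.5665, -0.1228, 0.3001]
eef_rot: [179.8, -0.0, -101.8]
contact_force: [-0.4, -0.5, -6.4]
gripper_width: 0.0395
gripper_force: 55.0
13.4 [ 0.56649264 -0.12277475  0.30013837] [ 1.79826746e+02 -2.39681777e-02 -1.01798661e+02] [  7.1  16.8 -19.5  -0.  -53.9 -18.9]
```

View pics/w3.png

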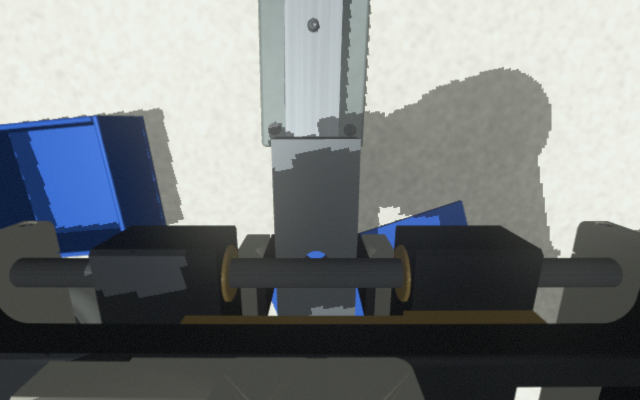

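Held block: far edge at row 138, columns 271–361, centred in the grip. Beyond it, the bar has edges at about columns 286 and 341 and the pin at (313,24).

```bash
python3 - <<'E'
from h import *; import pickle
w=pickle.load(open("w3.pkl","rb")); im=cv2.imread("pics/w3.png"); g=cv2.GaussianBlur(im.max(2),(3,3),0).astype(int)
for v in (5,40,70,100): print(v,"L",g[v,278:294].tolist(),"R",g[v,332:352].tolist())
ed={"L":[],"R":[]}
for v in range(2,112,4):
    d=np.abs(np.diff(g[v])); ed["L"].append([278+d[278:294].argmax()+.5,v]); ed["R"].append([332+d[332:352].argmax()+.5,v])
for n in "LR":
    P=plane(w,ed[n],.04)[:,:2]; f=cv2.fitLine(P.astype(np.float32),cv2.DIST_HUBER,0,.005,.005).ravel(); s=-.25; t=(s-f[3])/f[1]
    print(n,"yaw",np.degrees(np.arctan2(f[1],f[0])),"x at y=-.25",f[2]+t*f[0],ed[n][::5])
print("pin",plane(w,[[313,24]],.045),"block end",plane(w,[[271.5,138],[361,138]],.1375),"hole",plane(w,[[316,252]],.1375))
E
```

```text
5 L [170, 169, 168, 168, 169, 173, 185, 198, 203, 203, 200, 197, 195, 194, 194, 194] R [194, 194, 194, 193, 194, 195, 195, 194, 190, 181, 151, 111, 93, 91, 91, 92, 96, 118, 150, 167]
40 L [174, 174, 174, 174, 174, 172, 178, 196, 207, 206, 203, 201, 199, 198, 199, 199] R [198, 197, 197, 197, 198, 198, 197, 195, 185, 154, 117, 100, 98, 97, 97, 98, 101, 120, 151, 167]
70 L [178, 177, 177, 178, 178, 173, 173, 191, 208, 211, 208, 205, 203, 202, 202, 203] R [201, 200, 200, 201, 200, 199, 197, 188, 159, 122, 103, 101, 101, 101, 103, 109, 129, 154, 165, 167]
100 L [182, 181, 181, 182, 181, 174, 170, 185, 205, 213, 213, 210, 207, 206, 206, 206] R [202, 201, 202, 202, 201, 200, 191, 161, 124, 104, 101, 101, 103, 119, 148, 164, 166, 167, 167, 166]
L yaw 77.569725 x at y=-.25 0.5613069 [[np.float64(284.5), 2], [np.float64(284.5), 22], [np.float64(284.5), 42], [np.float64(284.5), 62], [np.float64(284.5), 82], [np.float64(285.5), 102]]
R yaw 77.0755 x at y=-.25 0.5209632 [[np.float64(342.5), 2], [np.float64(341.5), 22], [np.float64(341.5), 42], [np.float64(340.5), 62], [np.float64(339.5), 82], [np.float64(339.5), 102]]
pin [[ 0.54099693 -0.25074483  0.045     ]] block end [[ 0.57310115 -0.18572573  0.1375    ]
 [ 0.53412799 -0.17756368  0.1375    ]] hole [[ 0.56491284 -0.1281465   0.1375    ]]
```

Bar yaw is 77.4, and the centre line passes x = 0.5411 at y = -0.25, with the pin on it. Held block is well centred. I'll move over the overhang position and descend short of the pin.

```bash
P="python3 -m pendant"
$P '[[[0.03,-0.0006,0,0,0,0.3,-1],[0.065,-0.0012,0,0,0,0.6,-1],[0.0895,-0.0017,0,0,0,0.8,-1],[0.0895,-0.0017,0.02,0,0,0.8,-1],[0.0895,-0.0017,0.045,0,0,0.8,-1]]]'
$P '[[[0,0,0.01,0,0,0,-1],[0,0,0.02,0,0,0,-1],[0,0,0.02,0,0,0,-1],[0,0,0.02,0,0,0,-1],[0,0,0.02,0,0,0,-1]]]'
python3 -c "
from plant import r; s=r.get_state(); print(s['tcp_pos'],s['eef_rot'],s['contact_force'])"
```

```text
time_s: 13.95
tcp_pos: [0.5504, -0.2116, 0.2571]
eef_rot: [-179.9, 0.0, -102.7]
contact_force: [0.4, 0.0, -6.3]
gripper_width: 0.0394
gripper_force: 55.0
time_s: 14.45
tcp_pos: [0.5509, -0.2106, 0.2378]
eef_rot: [-179.9, 0.0, -102.7]
contact_force: [-0.6, -1.1, -6.0]
gripper_width: 0.0399
gripper_force: 55.0
[ 0.55093513 -0.21058921  0.23775779] [-1.79903748e+02  3.82106404e-03 -1.02717333e+02] [-0.6333696  -1.09746746 -5.98104771]
```

```bash
P="python3 -m pendant"
$P '[[[0,0.0005,0.002,0,0,0,-1],[0,0.0005,0.004,0,0,0,-1],[0,0.0005,0.006,0,0,0,-1],[0,0.0005,0.007,0,0,0,-1],[0,0.0005,0.008,0,0,0,-1]]]'
$P '[[[0,0,0.001,0,0,0,-1],[0,0,0.002,0,0,0,-1],[0,0,0.003,0,0,0,-1],[0,0,0.003,0,0,0,-1],[0,0,0.003,0,0,0,-1]]]'
$P '[[[0,0,0.0005,0,0,0,-1],[0,0,0.001,0,0,0,-1],[0,0,0.001,0,0,0,-1]]]'
```

```text
time_s: 14.95
tcp_pos: [0.5499, -0.2106, 0.2286]
eef_rot: [180.0, -0.0, -102.8]
contact_force: [-0.2, -0.0, -6.2]
gripper_width: 0.0394
gripper_force: 55.0
time_s: 15.45
tcp_pos: [0.5499, -0.2106, 0.2258]
eef_rot: [180.0, -0.0, -102.8]
contact_force: [-0.8, 0.5, -5.3]
gripper_width: 0.0391
gripper_force: 55.0
time_s: 15.75
tcp_pos: [0.5499, -0.2106, 0.2247]
eef_rot: [180.0, -0.0, -102.8]
contact_force: [-0.2, 0.8, -5.4]
gripper_width: 0.0397
gripper_force: 55.0
```

```bash
P="python3 -m pendant"
$P '[[[0,0,0.0004,0,0,0,-1],[0,0,0.0008,0,0,0,-1],[0,0,0.0008,0,0,0,-1]]]'
$P '[[[0,0,0.0004,0,0,0,-1],[0,0,0.0004,0,0,0,-1]]]'
```

```text
time_s: 16.05
tcp_pos: [0.5499, -0.2106, 0.2239]
eef_rot: [180.0, -0.0, -102.8]
contact_force: [-0.4, 0.7, -5.4]
gripper_width: 0.0395
gripper_force: 55.0
time_s: 16.25
tcp_pos: [0.5499, -0.2106, 0.2235]
eef_rot: [-180.0, -0.0, -102.8]
contact_force: [-0.3, 0.8, -5.2]
gripper_width: 0.0392
gripper_force: 55.0
```

```bash
P="python3 -m pendant"
$P '[[[0,0,0.0004,0,0,0,-1],[0,0,0.0004,0,0,0,-1]]]'
$P '[[[0,0,0.0004,0,0,0,-1],[0,0,0.0004,0,0,0,-1]]]'
```

```text
time_s: 16.45
tcp_pos: [0.5499, -0.2106, 0.2231]
eef_rot: [180.0, -0.0, -102.8]
contact_force: [-1.4, 0.7, -5.0]
gripper_width: 0.0394
gripper_force: 55.0
time_s: 16.65
tcp_pos: [0.5499, -0.2106, 0.223]
eef_rot: [-180.0, -0.0, -102.8]
contact_force: [-2.2, 1.0, -1.4]
gripper_width: 0.0395
gripper_force: 55.0
```

```bash
P="python3 -m pendant"
$P '[[[0,0,0.0003,0,0,0,-1],[0,0,0.0006,0,0,0,-1],[0,0,0.0006,0,0,0,-1]]]'
$P '[[[0,0,0.0003,0,0,0,-1],[0,0,0.0003,0,0,0,-1],[0,0,0.0003,0,0,0,-1]]]'
```

```text
time_s: 16.95
tcp_pos: [0.5498, -0.2106, 0.223]
eef_rot: [-180.0, -0.0, -102.8]
contact_force: [-4.0, 2.2, 5.7]
gripper_width: 0.0393
gripper_force: 55.0
time_s: 17.25
tcp_pos: [0.5499, -0.2106, 0.223]
eef_rot: [-180.0, -0.0, -102.7]
contact_force: [-4.6, 1.7, 9.1]
gripper_width: 0.0393
gripper_force: 55.0
```

```bash
python3 -m pendant '[[[0,0,0.0002,0,0,0,-1],[0,0,0.0002,0,0,0,-1]]]'
python3 - <<'E'
from plant import r
from h import *
import pickle
st=r.get_state(); w=r.camera_params("wrist"); im=r.capture("wrist"); b=cv2.cvtColor(im,cv2.COLOR_RGB2BGR)
cv2.imwrite("pics/w4.png",b); pickle.dump(w,open("w4.pkl","wb"))
print(st["contact_force"])
E
```

```text
time_s: 17.45
tcp_pos: [0.5498, -0.2106, 0.223]
eef_rot: [-180.0, -0.0, -102.7]
contact_force: [-5.5, 2.7, 10.7]
gripper_width: 0.0394
gripper_force: 55.0
[-5.49339629  2.68925223 10.69908232]
```

View pics/w4.png

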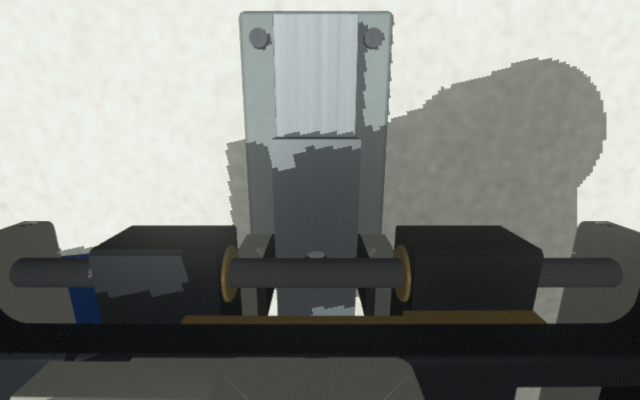

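The block lies on the bar: its far end is at row 138 (columns 272–361), the bar's edges at row 100 are at columns about 274 and 357, and the bar's far end is at row 14.

```bash
python3 - <<'E'
from h import *; import pickle
w=pickle.load(open("w4.pkl","rb")); g=cv2.GaussianBlur(cv2.imread("pics/w4.png").max(2),(3,3),0).astype(int)
print("far col",g[4:24,300].tolist()); 
for v in (60,80,100): print(v,g[v,266:282].tolist(),g[v,348:366].tolist())
a=np.radians(-102.75); x=np.array([np.cos(a),np.sin(a)]); y=np.array([np.sin(a),-np.cos(a)]); T=np.array([.5498,-.2106])
f=lambda uv,z:[( (P[:2]-T)@x*1000, (P[:2]-T)@y*1000) for P in plane(w,uv,z)]
print("bar end",np.round(f([[300,13.5],[330,13.5]],.04),1)); print("bar edges",np.round(f([[273.5,60],[273.5,100],[356.5,60],[356,100]],.04),1))
print("blk end",np.round(f([[271.5,138.5],[361,138.5]],.06),1))
E
```

```text
far col [234, 234, 234, 234, 234, 229, 203, 161, 142, 156, 180, 196, 201, 201, 202, 201, 201, 200, 200, 200]
60 [165, 165, 165, 165, 165, 166, 166, 171, 182, 195, 202, 203, 202, 200, 199, 198] [194, 194, 194, 193, 191, 189, 188, 183, 159, 124, 103, 100, 100, 100, 100, 101, 112, 135]
80 [167, 167, 167, 166, 167, 167, 166, 160, 158, 174, 192, 199, 200, 199, 197, 196] [191, 192, 191, 190, 189, 188, 187, 177, 148, 117, 103, 101, 102, 102, 101, 104, 122, 151]
100 [166, 165, 165, 165, 166, 166, 167, 166, 165, 170, 185, 196, 198, 197, 195, 194] [190, 190, 189, 187, 186, 184, 175, 149, 117, 102, 101, 101, 101, 101, 102, 111, 133, 156]
bar end [[115.8  -7.6]
 [115.8   6.3]]
bar edges [[ 95.8 -20.5]
 [ 77.5 -21.1]
 [ 95.8  19.3]
 [ 77.5  19.6]]
blk end [[ 60.  -20. ]
 [ 60.   19.9]]
```

Overhang is 25.8 mm, lateral error is about 0.5 mm, and the press reads 10.7 N over the block's weight. Now the slow slide at 10 mm/s; the pin is expected about 41 mm on.

```bash
P="python3 -m pendant"
$P '[[[0.0005,0,0,0,0,0,-1],[0.0015,0,0,0,0,0,-1],[0.0025,0,0,0,0,0,-1],[0.0035,0,0,0,0,0,-1],[0.0045,0,0,0,0,0,-1]]]'
```

```text
time_s: 18.0
tcp_pos: [0.55, -0.2141, 0.223]
eef_rot: [-179.8, 0.1, -102.7]
contact_force: [0.0, 8.8, 6.1]
gripper_width: 0.0393
gripper_force: 55.0
```

```bash
P="python3 -m pendant"
$P '[[[0.001,0,0.0001,0,0,0,-1],[0.002,0,0.0002,0,0,0,-1],[0.003,0,0.0003,0,0,0,-1],[0.004,0,0.0003,0,0,0,-1],[0.005,0,0.0003,0,0,0,-1]]]'
$P '[[[0.001,0,0,0,0,0,-1],[0.002,0,0,0,0,0,-1],[0.003,0,0,0,0,0,-1],[0.004,0,0,0,0,0,-1],[0.005,0,0,0,0,0,-1]]]'
```

```text
time_s: 18.5
tcp_pos: [0.5496, -0.219, 0.2231]
eef_rot: [-179.7, 0.1, -102.7]
contact_force: [1.3, 8.6, 7.1]
gripper_width: 0.0393
gripper_force: 55.0
time_s: 19.0
tcp_pos: [0.5487, -0.2239, 0.2231]
eef_rot: [-179.7, 0.1, -102.7]
contact_force: [2.5, 8.5, 6.1]
gripper_width: 0.0395
gripper_force: 55.0
```

```bash
P="python3 -m pendant"
$P '[[[0.001,0.0002,0.0001,0,0,0,-1],[0.002,0.0004,0.0002,0,0,0,-1],[0.003,0.0006,0.0003,0,0,0,-1],[0.004,0.0008,0.0003,0,0,0,-1],[0.005,0.001,0.0003,0,0,0,-1]]]'
$P '[[[0.001,0,0,0,0,0,-1],[0.002,0,0,0,0,0,-1],[0.003,0,0,0,0,0,-1],[0.004,0,0,0,0,0,-1],[0.005,0,0,0,0,0,-1]]]'
```

```text
time_s: 19.5
tcp_pos: [0.5471, -0.2286, 0.2231]
eef_rot: [-179.6, 0.1, -102.7]
contact_force: [2.2, 7.0, 6.4]
gripper_width: 0.0395
gripper_force: 55.0
time_s: 20.0
tcp_pos: [0.5459, -0.2334, 0.2231]
eef_rot: [-179.6, 0.1, -102.7]
contact_force: [2.2, 8.6, 8.0]
gripper_width: 0.0392
gripper_force: 55.0
```

```bash
P="python3 -m pendant"
$P '[[[0.001,0.0001,0.0001,0,0,0,-1],[0.002,0.0002,0.0002,0,0,0,-1],[0.003,0.0003,0.0002,0,0,0,-1],[0.004,0.0004,0.0002,0,0,0,-1],[0.005,0.0005,0.0002,0,0,0,-1]]]'
$P '[[[0.001,0,0,0,0,0,-1],[0.002,0,0,0,0,0,-1],[0.003,0,0,0,0,0,-1],[0.004,0,0,0,0,0,-1],[0.005,0,0,0,0,0,-1]]]'
```

```text
time_s: 20.5
tcp_pos: [0.5445, -0.2382, 0.2231]
eef_rot: [-179.6, 0.1, -102.7]
contact_force: [2.5, 9.9, 8.2]
gripper_width: 0.0396
gripper_force: 55.0
time_s: 21.0
tcp_pos: [0.5433, -0.243, 0.2231]
eef_rot: [-179.6, 0.1, -102.7]
contact_force: [2.8, 10.1, 9.1]
gripper_width: 0.0396
gripper_force: 55.0
```

```bash
P="python3 -m pendant"
$P '[[[0.001,0,0,0,0,0,-1],[0.002,0,0,0,0,0,-1],[0.003,0,0,0,0,0,-1],[0.004,0,0,0,0,0,-1],[0.005,0,0,0,0,0,-1]]]'
$P '[[[0.0007,0,0,0,0,0,-1],[0.0014,0,0,0,0,0,-1],[0.0021,0,0,0,0,0,-1]]]'
```

```text
time_s: 21.5
tcp_pos: [0.5421, -0.248, 0.2231]
eef_rot: [-179.6, 0.1, -102.7]
contact_force: [1.8, 9.5, 9.1]
gripper_width: 0.0396
gripper_force: 55.0
time_s: 21.8
tcp_pos: [0.5416, -0.25, 0.2231]
eef_rot: [-179.6, 0.1, -102.7]
contact_force: [1.3, 10.3, 8.4]
gripper_width: 0.0397
gripper_force: 55.0
```

```bash
python3 -m pendant '[[[0.0006,0,0,0,0,0,-1],[0.0012,0,0,0,0,0,-1],[0.0018,0,0,0,0,0,-1]]]'
```

```text
time_s: 22.1
tcp_pos: [0.5413, -0.2517, 0.2231]
eef_rot: [-179.6, 0.1, -102.7]
contact_force: [1.6, 9.0, 9.8]
gripper_width: 0.0392
gripper_force: 55.0
```

```bash
python3 -m pendant '[[[0.0005,0,0,0,0,0,-1],[0.001,0,0,0,0,0,-1],[0.0015,0,0,0,0,0,-1]]]'
```

```text
time_s: 22.4
tcp_pos: [0.5409, -0.2531, 0.2231]
eef_rot: [-179.6, 0.1, -102.7]
contact_force: [2.3, 10.5, 9.2]
gripper_width: 0.0388
gripper_force: 55.0
```

```bash
python3 -m pendant '[[[0.0005,0,0,0,0,0,-1],[0.001,0,0,0,0,0,-1],[0.0015,0,0,0,0,0,-1]]]'
```

```text
time_s: 22.7
tcp_pos: [0.5407, -0.2539, 0.2231]
eef_rot: [-179.6, 0.1, -102.7]
contact_force: [3.1, 17.7, 10.6]
gripper_width: 0.0398
gripper_force: 55.0
```

```bash
python3 -m pendant '[[[0.0004,0,0,0,0,0,-1],[0.0004,0,0,0,0,0,-1]]]'
```

```text
time_s: 22.9
tcp_pos: [0.5407, -0.2541, 0.2231]
eef_rot: [-179.6, 0.1, -102.7]
contact_force: [3.0, 16.9, 10.9]
gripper_width: 0.0397
gripper_force: 55.0
```

The slide stalled and the along-bar force rose from 10 to 17 N, which is the pin stopping the block at y of about -0.254, where expected. I ease the load and let go.

```bash
P="python3 -m pendant"
$P '[[[-0.0006,0,0,0,0,0,-1],[-0.0012,0,-0.0006,0,0,0,-1],[-0.0012,0,-0.0014,0,0,0,-1],[-0.0012,0,-0.0014,0,0,0,-1]]]'
$P '[[[0,0,0,0,0,0,-0.05],[0,0,0,0,0,0,0.05],[0,0,0,0,0,0,0.2],[0,0,0,0,0,0,0.3],[0,0,0,0,0,0,0.3]]]'
```

```text
time_s: 23.3
tcp_pos: [0.5401, -0.254, 0.2231]
eef_rot: [-179.7, 0.1, -102.7]
contact_force: [3.1, 6.5, 0.5]
gripper_width: 0.0394
gripper_force: 55.0
time_s: 23.8
tcp_pos: [0.5383, -0.2549, 0.2223]
eef_rot: [-180.0, -0.0, -102.8]
contact_force: [0.4, 0.6, 0.4]
gripper_width: 0.0567
gripper_force: 0.0
```

```bash
P="python3 -m pendant"
$P '[[[0,0,-0.01,0,0,0,0.3],[0,0,-0.03,0,0,0,0.3],[0,0,-0.06,0,0,0,0.3],[0,0,-0.08,0,0,0,0.3],[0,0,-0.08,0,0,0,0.3]]]'
$P '[[[-0.03,0,0,0,0,0,0.3],[-0.05,0,0,0,0,0,0.3],[-0.05,0,0,0,0,0,0.3],[-0.05,0,0,0,0,0,0.3]]]'
python3 - <<'E'
from plant import r
from h import *
import pickle
st=r.get_state(); w=r.camera_params("wrist"); im=r.capture("wrist"); b=cv2.cvtColor(im,cv2.COLOR_RGB2BGR)
cv2.imwrite("pics/w5.png",b[:,80:560]); pickle.dump(w,open("w5.pkl","wb")); print(st["tcp_pos"])
o=np.zeros((560,760,3),np.uint8); o[:250,:440]=b[:250,100:540]
K=np.array([[w["fx"],0,w["cx"]],[0,w["fy"],w["cy"]],[0,0,1]])
u,v=cv2.projectPoints(np.array([[.5405,-.253,.06]]),cv2.Rodrigues(np.array(w["R"]))[0],np.array(w["t"]),K,np.array(w["dist_coeffs"]))[0].ravel().astype(int); print(u,v)
c=cv2.resize(b[max(v-25,0):v+25,u-31:u+31],None,fx=5,fy=5,interpolation=0); o[260:260+c.shape[0],:c.shape[1]]=c
s=cv2.cvtColor(r.capture("side"),cv2.COLOR_RGB2BGR)[255:385,325:435]; c=cv2.resize(s,None,fx=2.8,fy=2.4); o[240:240+c.shape[0],430:430+c.shape[1]]=c
cv2.imwrite("pics/f.png",o)
E
```

```text
time_s: 24.3
tcp_pos: [0.5394, -0.2551, 0.3065]
eef_rot: [-179.6, -0.0, -102.7]
contact_force: [-0.3, -0.7, -0.2]
gripper_width: 0.0571
gripper_force: 0.0
time_s: 24.7
tcp_pos: [0.5494, -0.2057, 0.3023]
eef_rot: [180.0, -0.0, -102.7]
contact_force: [1.2, -0.2, 0.1]
gripper_width: 0.0569
gripper_force: 0.0
[ 0.54937298 -0.20569855  0.30229764]
313 149
```

View pics/f.png

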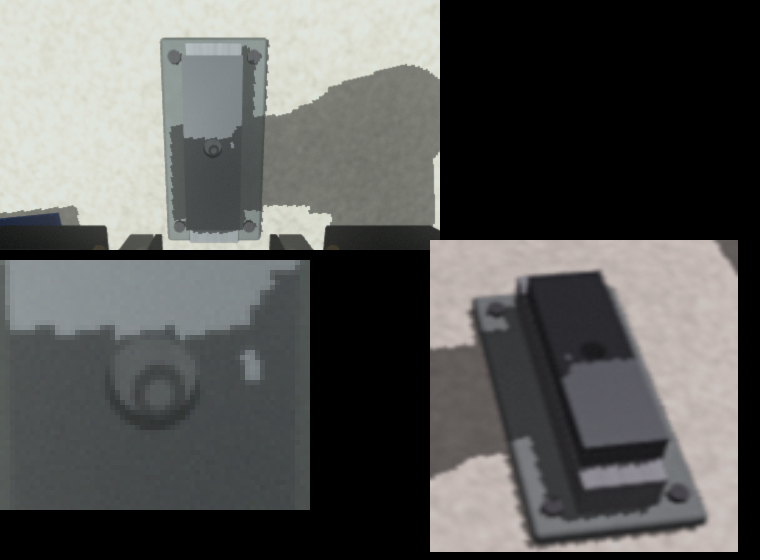

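The final view shows the block flush and aligned on the bar. The pin's tip stands inside the hole at about (155,390) in the crop, and the gripper is clear. I'm handing in.

```bash
python3 -c "
from plant import r; print(r.close_job())"
```

```text
the job is handed in; nothing more can be done
None
```

I handed the job in at about 25 s: the steel block was laid flat on the mat, regripped, and wrung along the bar until the pin stopped it; the last picture shows the pin up in the hole and the gripper clear.

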